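# Register a printing block, slip in the spacer, hold the block home

## Task

Set the printing block flat on the registration bed with its grip bar pointing at the far fence, and push it home so that its edges are flush against both the far fence and the left fence. Then let go of it, stand the metal spacer upright in the gap between the block's other side and the two side stops, fully down on the bed, at the stop where the gap is wide enough to take it. Last, push the block firmly against the far fence and finish while still holding it pressed there, without letting go; leave the tin, the paper weight and the tape roll where they are.

Things in the scene. Friction and masses are not known exactly. Their poses are not given: they have to be found in the camera images.
- bed: Registration bed fixed to the bench: dark steel plate 180 (x) x 190 (y) x 8 mm. Origin: centre of its underside. x points to the far fence (inner face at x = +70 mm), y to the left fence (inner face at y = +70 mm). A block flush in that corner has its origin at bed x = +22, y = +20, z = +8 mm; its other side (bed y = -30 mm) faces the two side stops.
- far_fence: Steel bar fixed on the bed along its far edge: 18 (x) x 166 (y) x 14 mm high, origin at the centre of its underside, axes parallel to the bed's.
- left_fence: Steel bar fixed on the bed along its left edge: 100 (x) x 18 (y) x 14 mm high, origin at the centre of its underside, axes parallel to the bed's.
- thin_stop: Thinner side stop: fixed steel block at the bed's right, 48 (x) x 20 (y) x 18 mm high. The two stops stand in line along bed x, places may be swapped: origins at bed x = +45 or -5, y = -56, z = +8 mm (underside), axes as the bed's. Inner face at its y = +10 mm, ends at x = +-24 mm. Gap to a registered block 16 mm, mid-gap at the stop's y = +18 mm: the spacer fits.
- thick_stop: Thicker side stop: like the thin stop but 29 mm thick, inner face at its own y = +19 mm; same outer face, origin and axes as described there. Gap to a registered block only 7 mm: the spacer does not fit.
- block: Printing block, loose, about 0.35 kg: plate 96 (x) x 100 (y) x 18 mm, grey lino underside, plywood back; on top in the middle an upright wooden grip bar 64 mm long (along x) x 22 mm wide (y), from 18 to 48 mm above the underside. Origin: centre of the underside, z up. Same either way round (half turn). Starts on the bench right of the bed.
- spacer: Metal spacer, loose, about 70 g: an upright flat bar 36 mm long (x) x 12 mm thick (y) x 62 mm high, starting upright on the bench to the left of the bed. Origin at the centre of its underside, z up. The same either way round (half turn).
- ink_tin_small: Bystander: small round tin, 70 mm across, 48 mm high; origin at the centre of its underside.
- paper_weight: Bystander: black cast paper weight with a neck and knob, 60 mm across, 74 mm high; origin at the centre of its underside.
- tape_roll: Bystander: roll of white tape lying flat, 80 mm across, 24 mm high; origin at the centre of its underside.
Mind the look-alikes: they are no part of the job. Leave any pink look-alike of the block alone. Several things have the shape of the spacer; the one meant has the colours described above.

How it is judged (in metres and radians):
On the way, in this order (a step that is already met when the one before it is completed fails the run):
1. the block lies flat on the bed, flush in the corner of the two fences, and the robot has let go of it (x of block in the frame of bed between 0.019 and 0.025 m and y of block in the frame of bed between 0.017 and 0.023 m and z of block in the frame of bed below 0.0105 m and angle between the x axis of block and the x axis of bed, either way round below 0.04 rad and angle between block's own z axis and vertical below 0.05 rad and contact force between the fingers and block below 0.2 N), for 0.2 s.
2. the spacer stands on the bed in the wide gap beside the thin stop, the block still registered, and the robot has let go of the spacer (x of block in the frame of bed between 0.019 and 0.025 m and y of block in the frame of bed between 0.017 and 0.023 m and z of each of block, spacer in the frame of bed below 0.0105 m and angle between the x axis of block and the x axis of bed, either way round below 0.04 rad and angle between block's own z axis and vertical below 0.05 rad and x of spacer in the frame of thin_stop between -0.014 and 0.014 m and y of spacer in the frame of thin_stop between 0.012 and 0.024 m and z of spacer in the frame of bed above 0.006 m and angle between spacer's own z axis and vertical below 0.12 rad and contact force between the fingers and spacer below 0.2 N), for 0.2 s.
At the end, for the whole second after the job is handed in: Block flat on the bed, within 3 mm of flush to both fences and 0.04 rad of square; spacer upright on the bed between block and thin stop, within 14 mm of the stop's middle along bed x, released; fingers still push the block (over 2 N), pressing it on the far fence with over 3 N; all at rest (all of step 2 and contact force between the fingers and block above 2 N and contact force between block and far_fence above 3 N and linear speed of block below 0.01 m/s and linear speed of spacer below 0.02 m/s); the arm keeps its last pose, push and grip.
It fails at once if a bystander (tin, paper weight or tape roll) is moved more than 20 mm (distance of any of ink_tin_small, paper_weight, tape_roll from where it was at the start of the episode above 0.02 m).
It also fails if it takes over 61 s, if anything falls off the work surface, if the arm or the gripper's body presses on something with over 40 N, if the wrist force passes 120 N, or if a joint passes its speed limit or range.

## Robot

A 6-joint arm with a two-finger parallel gripper is mounted at the origin on the work surface; the furniture and walls round the work are solid. World frame = base frame: x ahead of the robot, y to its left, z up, the work surface at z = 0. Lengths are in mm, angles in rad, forces in N, time in s.
With the tool pointing down it reaches from about 275 to 825 mm from the base axis. Payload 4.9 kg.
Tool frame: the origin (TCP) lies midway between the tips of the shut fingers; the grasp point (between the pads) lies 19 mm behind it (pinch_z is the distance from the TCP to the grasp point, in mm); z points along the fingers, y is the line along which they close (so a half turn about z gives the same grasp; the last joint's range is limited). The gripper opens to 85 mm and grips with 20 to 120 N. Pads are 22 mm wide; open, the fingers measure 114 mm over their backs; the gripper's body (76 mm by 85 mm) begins 54 mm behind the grasp point. The pads swing forward as they close: fully open they stand 13 mm farther back than shut.
Start: joints at [1.124, 0.326, -0.193, 1.052, 0, 1.437], TCP at [169.243, 523.331, 231.281] pointing down, gripper open.
Joint ranges: [-2.65, 2.65], [-0.97, 1.79], [-1.3, 1.35], [-1.93, 2.1], [-1.47, 1.37], [-3.14, 3.14]. Speed limits (rad/s): [2.57, 2.57, 3.14, 3.14, 3.14, 3.14].

## Interface

Orientations are given as a unit quaternion [w, x, y, z].
In Python, from workcell import get_state, capture, job_done, pinch_z gives the robot as it stands.
- The arm moves only by the tool servo_tool, never from a script. Its argument "deltas" is one flat list of numbers, 7 for each row, row after row: the shift along the tool's x, y, z normalised to -1 to 1, where 1 is 800 mm, then the turn, a rotation vector about the tool's x, y, z normalised to -1 to 1, where 1 is 45 degrees, then the closure, from 0 (fully open) to 1 (shut). In form: [x, y, z, ax, ay, az, gripper, x, y, z, ax, ay, az, gripper, ...]. A call has 1 to 10 rows; each row is the pose to reach, as a shift and turn from the pose commanded when the call began, along the tool's axes at that moment; what a row does not reach only later rows make up. A row lasts 1/12 s, in which the tool goes at most 41.7 mm and 7.16 degrees, less where a joint would pass 70% of its speed; a pose out of reach is approached as far as the arm can. A call with a number of a shift or a turn outside -1 to 1 is refused whole. A call with a gripper value outside its range is refused whole. The fingers move at their own pace and stop on an object; "newtons" is the grip in N (left out, the last holds). Time passes only in rows, so rows that repeat a pose let the fingers close. It gives the time, the measured TCP pose, the force, the opening and the grip force at its end, in the units of the state.
- get_state(): the state, without advancing time (a new reading comes with each control period).
- capture(name): name is "scene" or "top" or "wrist"; returns a dict with "img" (400x640x3 uint8, red, green, blue), "fovy" (degrees; the focal length in pixels is half the picture's height over the tangent of half this angle, whatever the lens; pixels are square), "cx", "cy" (the principal point, pixels), "rvec" (rotation vector, rad) and "tvec" (3), from world to camera coordinates, as OpenCV has them. Camera axes: x right, y down, z forward; pixel columns grow to the right and rows downward; lengths in mm; the calibration is good to about 2 mm. The wrist camera is an equidistant fisheye: a pixel r from the principal point sees the ray r / f radians off the axis. A picture is of the moment at which its call begins. There is no depth.
- job_done(): hands the job in; it is judged then, once.
The state is a dict: "time": time; "qpos": joint angles; "qvel": joint speeds; "joint_torque": joint torques, N m; "tool_pos": TCP position; "tcp_rot": TCP orientation; "wrist_force": force on the tool from outside, world axes, zero at the start; "moment": the same for the moment, N m; "width": finger opening in mm; "finger_force": force on a finger pad.
Only numpy, scipy, OpenCV 4.12 (cv2) and the standard library are available. Lean on these libraries where they do the work, as an engineer would, in place of code of your own. Each camera call takes 0.05 s, during which the arm holds its last target. There are 200 camera calls.

## Working session

There is one attempt and no reset: what is moved stays moved. The work goes in short steps, Python scripts to look and compute and a tool call to move; the robot and the scene stay as the last step left them, time stands still between calls to the robot, and variables do not carry over. Pictures are saved under pics/ and viewed, at most 10 in all, crops included, and the job is handed in when it is done.

Besides the shell and the picture viewer there is one more tool, called after ">>>" as name(argument=value, ...) on one line, values as JSON. servo_tool: Moves the arm, as the interface text tells. Its arguments: {"type":"object","properties":{"deltas":{"type":"array"},"newtons":{"type":"number"}},"required":["deltas"]}

```bash
mkdir -p pics
cat > h.py <<'E'
import numpy as np,cv2
from workcell import *
from scipy.spatial.transform import Rotation as R
def snap(n,f):
    c=capture(n); cv2.imwrite('pics/'+f+'.png',c['img'][:,:,::-1]); np.save('pics/'+f+'.npy',c,allow_pickle=True); return c
def load(f): return np.load('pics/'+f+'.npy',allow_pickle=True).item()
def ray(c,u,v,fish=False):
    f=200/np.tan(np.radians(c['fovy'])/2)
    x,y=(u-c['cx']),(v-c['cy'])
    if fish:
        r=np.hypot(x,y);t=r/f;d=np.array([np.sin(t)*x/r,np.sin(t)*y/r,np.cos(t)])
    else: d=np.array([x/f,y/f,1])
    M=R.from_rotvec(np.ravel(c['rvec'])).as_matrix()
    return -M.T@np.ravel(c['tvec']),M.T@d
def px(c,u,v,z,fish=False):
    o,d=ray(c,u,v,fish); return np.round(o+d*(z-o[2])/d[2],1)
E
python3 - <<'E'
from h import *
for n in('scene','top','wrist'):
    c=snap(n,n+'0');print(n,c['fovy'],c['cx'],c['cy'],ray(c,c['cx']+.01,c['cy']))
s=get_state();print(s,pinch_z)
E
```

```text
scene 49.66176817909694 321.267647944379 201.454344136166 (array([-417.3636569 , -821.63118554,  766.15529762]), array([ 0.62933167,  0.60312337, -0.49008556]))
top 46.00249605608829 322.79048210305695 197.47190869317564 (array([ 392.93706011,   66.24285335, 1284.88943155]), array([ 0.08410453, -0.00483006, -0.99644523]))
wrist 65.70646984690485 324.75000541488026 197.54695765336717 (array([ 98.95819683, 546.20943915, 373.92933334]), array([ 0.27491708, -0.09168224, -0.95708671]))
{'time': 0.15, 'qpos': array([ 1.12378892e+00,  3.26812100e-01, -1.93346820e-01,  1.05201569e+00,
       -1.35462134e-06,  1.43660859e+00]), 'qvel': array([ 1.79007512e-05, -4.41482858e-03,  4.11932755e-03, -1.28320048e-03,
       -7.96411198e-04,  1.66061675e-03]), 'joint_torque': array([ 6.15163754e-04, -4.43705750e+01,  2.62663221e+01,  1.04849794e-02,
       -1.05316076e-04, -1.28060822e-05]), 'tool_pos': array([169.04643757, 522.90673189, 230.66357078]), 'tcp_rot': array([-1.96806608e-04,  1.55772840e-01,  9.87792664e-01, -6.60439796e-04]), 'wrist_force': array([ 0.19654211,  0.45113019, -0.07564036]), 'moment': array([-0.00847784, -0.00054315, -0.00665327]), 'finger_force': 0.0, 'width': 85.37433719705827} 18.700000000000003
```

View pics/top0.png

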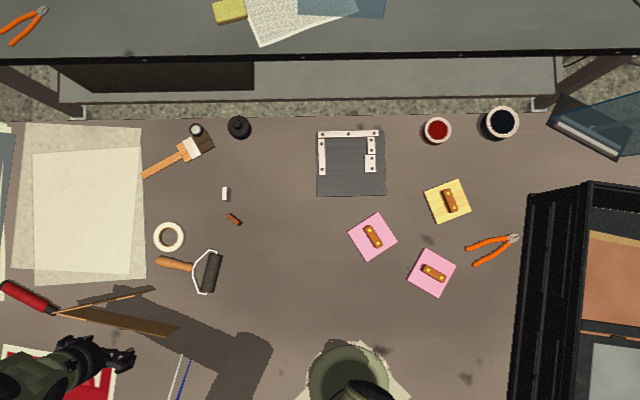

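View pics/scene0.png

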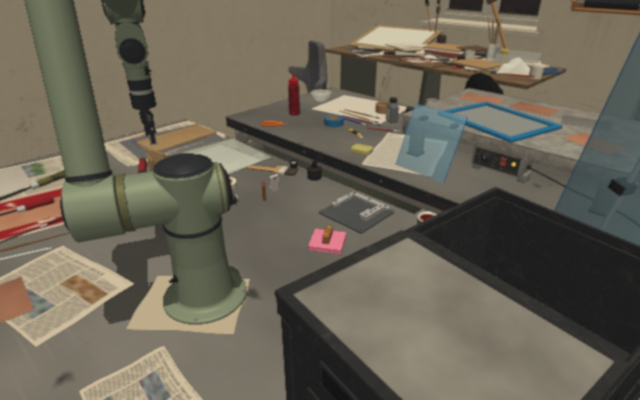

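The top view shows the bed at about (351,163) with its fences at the top and left. The plywood block is at (447,201), with two pink look-alikes at (372,237) and (432,272). A whitish spacer is at (225,193), with a copper look-alike at (233,219). The tape roll is at (168,236), the paper weight at (238,128) and the red ink tin at (437,130).

Run:
```python
import cv2,numpy as np
i=cv2.imread('pics/top0.png')
z=lambda x,y,w,h,s:cv2.resize(i[y:y+h,x:x+w],None,fx=s,fy=s,interpolation=cv2.INTER_CUBIC)
a=z(310,122,80,80,5);b=z(415,171,66,60,5);c=z(205,180,66,50,4)
o=np.zeros((400,790,3),np.uint8);o[:400,:400]=a;o[:300,410:740]=b
o2=z(212,182,38,46,2);o[305:397,410:486]=o2
o[303:400,500:780]=cv2.resize(i[182:182+24,212:212+70],(280,97))
cv2.imwrite('pics/z1.png',o)
```

```text
(no output)
```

View pics/z1.png

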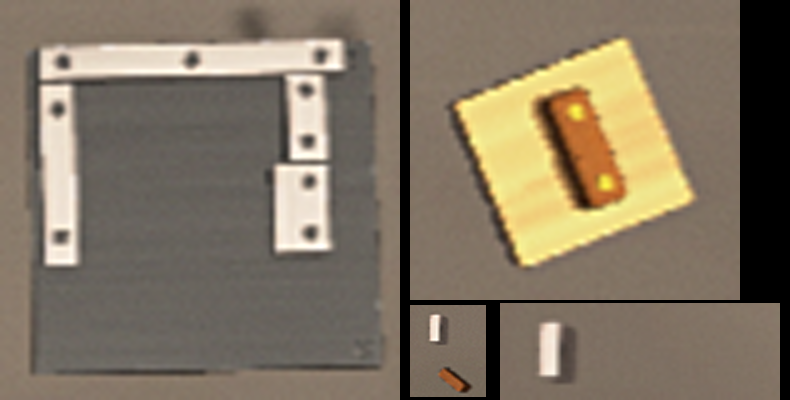

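View pics/wrist0.png

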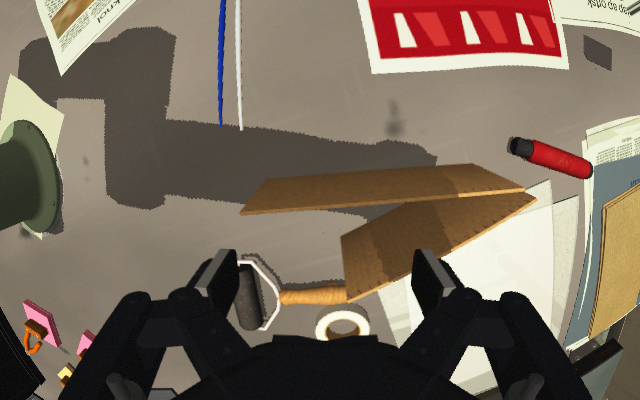

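The crop shows that the stop next to the far fence is thinner, so the thin stop is at bed x=+45 and the thick one at bed x=-5. The white metal spacer is upright with its long side roughly along x.

Run:
```python
from h import *
c=load('top0')
g=lambda z,zu,zv,ox=310,oy=122,s=5:px(c,ox+(zu+.5)/s-.5,oy+(zv+.5)/s-.5,z)
print('bed',[g(8,*p) for p in[(33,372),(383,366)]])
print('far inner',g(22,40,80),g(22,346,68));print('left inner',g(22,76,82),g(22,78,264))
print('stop thin inner',g(26,287,75),g(26,289,160),'thick',g(26,274,164),g(26,275,250))
B=np.array([g(18,a,b,415,171) for a,b in[(45,104),(218,40),(284,198),(112,267)]]);print(B,B.mean(0),[np.linalg.norm(B[i]-B[i-1]) for i in range(4)])
e=B[0]-B[3]+B[1]-B[2];print('yaw',np.arctan2(e[1],e[0]))
print('bar',[g(48,a,b,415,171) for a,b in[(141,100),(178,90),(212,194),(175,208)]])
S=np.array([g(62,a,b,212,182,4) for a,b in[(40,20),(61,20),(59,75),(39,75)]]);print(S,S.mean(0))
print('tin',px(c,437,130,48),'pw',px(c,238,128,74),'tape',px(c,168,236,24))
```

```text
bed [array([505.1,  77.9,   8. ]), array([ 504.8, -112.7,    8. ])]
far inner [663.1  71.2  22. ] [666.8 -95.5  22. ]
left inner [661.7  51.6  22. ] [561.9  52.5  22. ]
stop thin inner [662.6 -62.8  26. ] [616.  -62.7  26. ] thick [613.9 -54.5  26. ] [567.1 -53.8  26. ]
[[ 511.3 -212.7   18. ]
 [ 544.4 -307.8   18. ]
 [ 458.  -339.7   18. ]
 [ 422.6 -245.5   18. ]] [ 484.075 -276.425   18.   ] [np.float64(94.57023844741008), np.float64(100.69568014567459), np.float64(92.10086861696796), np.float64(100.63200286191265)]
yaw 0.35394281888449297
bar [array([ 509.7, -256.9,   48. ]), array([ 514.6, -276.6,   48. ]), array([ 459.3, -292.2,   48. ]), array([ 452.3, -272.5,   48. ])]
[[529.4 323.6  62. ]
 [529.2 309.9  62. ]
 [493.2 311.3  62. ]
 [493.5 324.3  62. ]] [511.325 317.275  62.   ]
tin [ 672.4 -247.9   48. ] pw [681.2 278.3  74. ] tape [404.  474.5  24. ]
```

```bash
cat >> h.py <<'E'
def go(x,y,z,yaw):
    "deltas (normalised) to TCP pose, yaw = angle of tool y from world +y, tool down"
    s=get_state();w,*v=s['tcp_rot'];A=R.from_quat([*v,w])
    T=R.from_euler('z',yaw)*R.from_quat([0,1,0,0])
    d=A.inv().apply(np.array([x,y,z])-s['tool_pos'])/800
    r=(A.inv()*T).as_rotvec()/np.radians(45)
    print(np.round(d,4),np.round(r,4),'rows',np.linalg.norm(d)*800/41.7,np.linalg.norm(r)*45/7.16)
E
python3 - <<'E'
from h import *
go(476,-276,190,.354)
E
```

```text
[-0.6724 -0.832   0.0518] [-1.60e-03 -8.00e-04 -8.49e-01] rows 20.547038861966225 5.336037869287062
```

>>> servo_tool(deltas=[-0.672, -0.832, 0.052, 0, 0, -0.85, 0, -0.672, -0.832, 0.052, 0, 0, -0.85, 0, -0.672, -0.832, 0.052, 0, 0, -0.85, 0, -0.672, -0.832, 0.052, 0, 0, -0.85, 0, -0.672, -0.832, 0.052, 0, 0, -0.85, 0, -0.672, -0.832, 0.052, 0, 0, -0.85, 0, -0.672, -0.832, 0.052, 0, 0, -0.85, 0, -0.672, -0.832, 0.052, 0, 0, -0.85, 0, -0.672, -0.832, 0.052, 0, 0, -0.85, 0, -0.672, -0.832, 0.052, 0, 0, -0.85, 0])

```text
time: 0.98
tool_pos: [313.3, 147.9, 211.9]
tcp_rot: [0.0, -0.177, 0.984, 0.0]
wrist_force: [1.4, -0.7, 0.5]
width: 85.6
finger_force: 0.0
```

```bash
python3 -c "
from h import *
go(476,-276,190,.354)"
```

```text
[-0.0062 -0.5676  0.0275] [-0.      0.0008  0.002 ] rows 10.902252357812495 0.01330862822842325
```

>>> servo_tool(deltas=[-0.006, -0.56, 0.028, 0, 0, 0, 0, -0.006, -0.56, 0.028, 0, 0, 0, 0, -0.006, -0.56, 0.028, 0, 0, 0, 0, -0.006, -0.56, 0.028, 0, 0, 0, 0, -0.006, -0.56, 0.028, 0, 0, 0, 0, -0.006, -0.56, 0.028, 0, 0, 0, 0, -0.006, -0.56, 0.028, 0, 0, 0, 0, -0.006, -0.56, 0.028, 0, 0, 0, 0, -0.006, -0.56, 0.028, 0, 0, 0, 0, -0.006, -0.56, 0.028, 0, 0, 0, 0])

```text
time: 1.82
tool_pos: [462.1, -241.1, 190.7]
tcp_rot: [-0.0, -0.176, 0.984, 0.0]
wrist_force: [0.2, -0.0, 0.7]
width: 85.0
finger_force: 0.0
```

>>> servo_tool(deltas=[0, -0.02, 0, 0, 0, 0, 0, 0, -0.02, 0, 0, 0, 0, 0, 0, -0.02, 0, 0, 0, 0, 0])

```text
time: 2.07
tool_pos: [467.1, -254.3, 190.4]
tcp_rot: [-0.001, -0.176, 0.984, 0.001]
wrist_force: [0.1, 0.9, 0.2]
width: 85.1
finger_force: 0.0
```

```bash
python3 -c "
from h import *
snap('wrist','w1');go(484,-276,150,.354)"
```

```text
[-0.0103 -0.0343  0.0506] [ 0.0024 -0.0011  0.0006] rows 1.189341087568207 0.01723048507855152
```

View pics/w1.png

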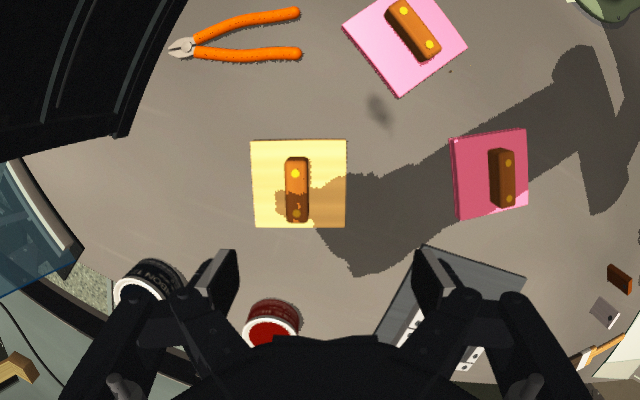

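The wrist view has the yellow block squarely in view. Its plate corners are at about (251,141), (345,140), (345,227) and (255,227), and the bar top spans (286,157) to (308,222).

```bash
python3 -c "
from h import *
c=load('w1')
B=np.array([px(c,*p,18,True) for p in[(251,141),(345.5,140),(345.5,227),(255,227)]]);print(B,B.mean(0),[np.linalg.norm(B[i]-B[i-1]) for i in range(4)])
e=B[3]-B[0]+B[2]-B[1];print('yaw',np.arctan2(e[1],e[0]))
B=np.array([px(c,*p,48,True) for p in[(286,157),(308,157),(308,222),(286,222)]]);print(B,B.mean(0),[np.linalg.norm(B[i]-B[i-1]) for i in range(4)])
go(484,-276,100,.354)
"
```

```text
[[ 456.2 -339.6   18. ]
 [ 422.4 -247.8   18. ]
 [ 511.3 -213.3   18. ]
 [ 546.6 -307.9   18. ]] [ 484.125 -277.15    18.   ] [np.float64(95.7969206185669), np.float64(97.82474124678276), np.float64(95.35963506641585), np.float64(100.9715306410673)]
yaw 0.3536880441050295
[[ 454.2 -297.4   48. ]
 [ 447.2 -277.9   48. ]
 [ 508.3 -256.5   48. ]
 [ 516.  -277.    48. ]] [ 481.425 -277.2     48.   ] [np.float64(65.07995082972943), np.float64(20.71834935510066), np.float64(64.73924621124347), np.float64(21.898401768165638)]
[-0.0104 -0.0344  0.1131] [ 0.0024 -0.0011  0.0006] rows 2.276872402170931 0.01723048507855152
```

>>> servo_tool(deltas=[-0.01, -0.035, 0.06, 0.002, -0.001, 0, 0, -0.01, -0.035, 0.11, 0.002, -0.001, 0, 0, -0.01, -0.035, 0.15, 0.002, -0.001, 0, 0, -0.01, -0.035, 0.18, 0.002, -0.001, 0, 0, -0.01, -0.035, 0.2, 0.002, -0.001, 0, 0, -0.01, -0.035, 0.2, 0.002, -0.001, 0, 0])

```text
time: 2.62
tool_pos: [481.7, -273.6, 27.7]
tcp_rot: [-0.002, -0.177, 0.984, 0.002]
wrist_force: [-0.3, 0.2, 0.1]
width: 85.4
finger_force: 0.0
```

```bash
python3 -c "
from h import *
go(484,-277,23,.354)"
```

```text
[-0.0012 -0.0051  0.0059] [ 0.0067 -0.0042  0.0033] rows 0.15034580509838827 0.053863525927993344
```

>>> servo_tool(deltas=[-0.001, -0.005, 0.006, 0.005, -0.004, 0.003, 0, -0.001, -0.005, 0.006, 0.005, -0.004, 0.003, 0, -0.001, -0.005, 0.006, 0.005, -0.004, 0.003, 1, -0.001, -0.005, 0.006, 0.005, -0.004, 0.003, 1, -0.001, -0.005, 0.006, 0.005, -0.004, 0.003, 1, -0.001, -0.005, 0.006, 0.005, -0.004, 0.003, 1, -0.001, -0.005, 0.006, 0.005, -0.004, 0.003, 1, -0.001, -0.005, 0.006, 0.005, -0.004, 0.003, 1], newtons=40)

```text
time: 3.28
tool_pos: [487.1, -280.8, 26.9]
tcp_rot: [0.003, -0.175, 0.985, -0.002]
wrist_force: [-0.8, 1.6, 6.2]
width: 21.0
finger_force: 41.5
```

>>> servo_tool(deltas=[0, 0, 0, 0, 0, 0, 1, 0, 0, 0, 0, 0, 0, 1, 0, 0, 0, 0, 0, 0, 1, 0, 0, 0, 0, 0, 0, 1])

```text
time: 3.62
tool_pos: [487.1, -280.8, 26.9]
tcp_rot: [0.003, -0.175, 0.985, -0.002]
wrist_force: [-1.7, 1.0, 6.1]
width: 21.2
finger_force: 41.5
```

```bash
python3 -c "
from h import *
go(484,-277,90,.354);go(600,-12,90,0)"
```

```text
[ 0.0016  0.0054 -0.0789] [-0.0071  0.0056 -0.002 ] rows 1.5179568151116747 0.05807450237772814
[-0.2488  0.2662 -0.0793] [-0.006   0.0068  0.4488] rows 7.154215919475785 2.8209903114098545
```

>>> servo_tool(deltas=[0, 0, -0.04, 0, 0, 0, 1, 0, 0, -0.08, 0, 0, 0, 1, 0, 0, -0.08, 0, 0, 0, 1, 0, 0, -0.08, 0, 0, 0, 1])

```text
time: 3.95
tool_pos: [487.7, -281.7, 91.7]
tcp_rot: [0.004, -0.175, 0.985, -0.004]
wrist_force: [-0.2, 0.3, -2.8]
width: 21.3
finger_force: 40.5
```

```bash
python3 -c "
from h import *
go(606,-10,90,0)"
```

```text
[-0.2559  0.2677  0.0013] [-0.0098  0.0092  0.4487] rows 7.105549417602426 2.8210160595741938
```

Lifted; the wrist force reads -2.8 N, which fits the block's weight. Next I carry it over the bed and look.

>>> servo_tool(deltas=[-0.256, 0.268, 0, -0.01, 0.009, 0.449, 1, -0.256, 0.268, 0, -0.01, 0.009, 0.449, 1, -0.256, 0.268, 0, -0.01, 0.009, 0.449, 1, -0.256, 0.268, 0, -0.01, 0.009, 0.449, 1, -0.256, 0.268, 0, -0.01, 0.009, 0.449, 1, -0.256, 0.268, 0, -0.01, 0.009, 0.449, 1, -0.256, 0.268, 0, -0.01, 0.009, 0.449, 1, -0.256, 0.268, 0, -0.01, 0.009, 0.449, 1, -0.256, 0.268, 0, -0.01, 0.009, 0.449, 1, -0.256, 0.268, 0, -0.01, 0.009, 0.449, 1])

```text
time: 4.78
tool_pos: [603.5, -7.9, 88.0]
tcp_rot: [-0.003, -0.001, 1.0, 0.001]
wrist_force: [-0.7, -1.2, -1.9]
width: 21.0
finger_force: 40.6
```

```bash
python3 -c "
from h import *
snap('wrist','w2');c=snap('top','t2');s=get_state();print(s['tool_pos'],s['tcp_rot'])
i=cv2.imread('pics/t2.png')[110:210,300:420]
w=cv2.imread('pics/w2.png')
o=np.zeros((600,640,3),np.uint8);o[:400]=w;o[400:600,:240]=cv2.resize(i,(240,200))
cv2.imwrite('pics/z2.png',o)"
```

```text
[603.45908893  -9.6349265   88.64892403] [-2.69159329e-03  6.27203179e-04  9.99995501e-01  1.16589249e-03]
```

View pics/z2.png

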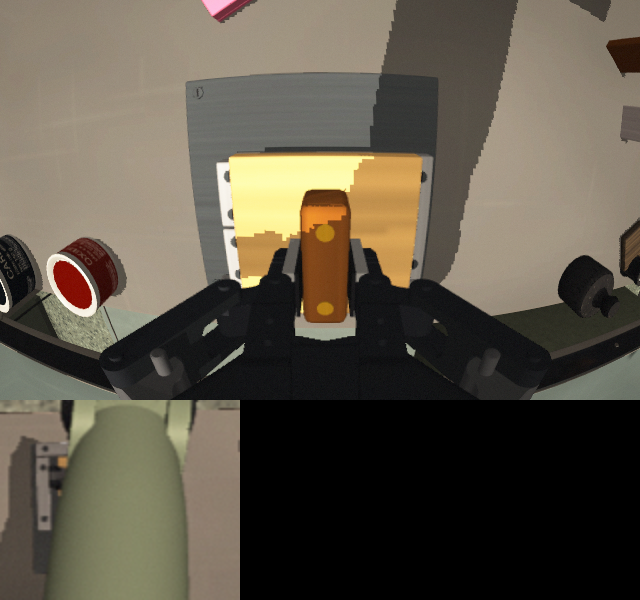

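The block hangs level and square in the grip. Its near plate edge runs (229,154)–(421,155), and the bed's near corners are at (187,80) and (438,76).

```bash
python3 -c "
from h import *
c=load('w2')
for z in(78,80):
  print([px(c,*p,z,True) for p in[(229,154),(421,155)]])
print('bed',[px(c,*p,8,True) for p in[(187,80),(438,76)]])
print('stop bottom/leftfence near end',[px(c,*p,z,True) for p,z in[((218,163),26),((433,154),22)]])
go(603,-10,36,0)
"
```

```text
[array([552.8, -57.1,  78. ]), array([553.2,  42. ,  78. ])]
[array([552.5, -56.5,  80. ]), array([552.9,  41.4,  80. ])]
bed [array([ 504.3, -111.9,    8. ]), array([503. ,  76.1,   8. ])]
stop bottom/leftfence near end [array([566.4, -82.4,  26. ]), array([560.4,  69.3,  22. ])]
[ 0.0002 -0.0006  0.0658] [ 0.003  -0.0069 -0.0016] rows 1.262642475935808 0.04800626215082238
```

>>> servo_tool(deltas=[0, 0.009, 0, 0.003, -0.007, -0.001, 1, 0, 0.009, 0.02, 0.003, -0.007, -0.001, 1, 0, 0.009, 0.04, 0.003, -0.007, -0.001, 1, 0, 0.009, 0.055, 0.003, -0.007, -0.001, 1, 0, 0.009, 0.06, 0.003, -0.007, -0.001, 1, 0, 0.009, 0.06, 0.003, -0.007, -0.001, 1])

```text
time: 5.38
tool_pos: [603.2, -1.8, 40.6]
tcp_rot: [-0.0, 0.0, 1.0, 0.0]
wrist_force: [-0.8, -0.3, -2.0]
width: 21.1
finger_force: 40.6
```

```bash
python3 -c "
from h import *
go(603,-2,36,0);c=snap('wrist','w3');i=cv2.imread('pics/w3.png')[60:330,170:460];cv2.imwrite('pics/z3.png',cv2.resize(i,None,fx=2,fy=2))
"
```

```text
[ 0.0003 -0.0002  0.0058] [ 0.0008 -0.0001 -0.0007] rows 0.11167555382047749 0.006582612682688282
```

View pics/z3.png

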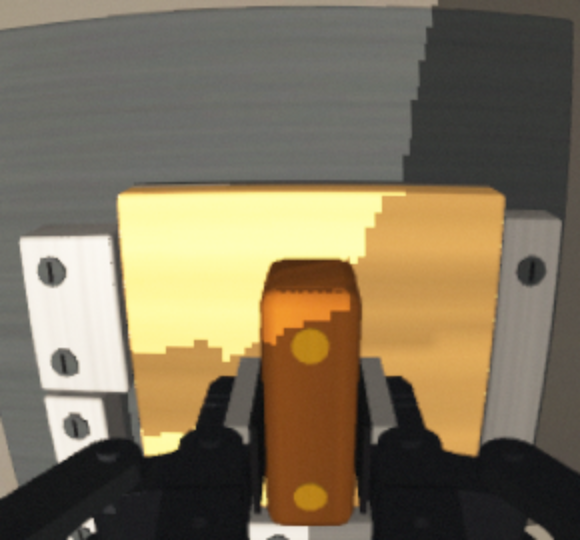

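The block now sits between the thick stop on the image left and the left fence on the right, clear of both. Next I lower it to the bed.

>>> servo_tool(deltas=[0, 0, 0.003, 0, 0, 0, 1, 0, 0, 0.005, 0, 0, 0, 1, 0, 0, 0.006, 0, 0, 0, 1, 0, 0, 0.007, 0, 0, 0, 1, 0, 0, 0.007, 0, 0, 0, 1])

```text
time: 5.85
tool_pos: [604.8, -1.4, 36.6]
tcp_rot: [0.002, -0.0, 1.0, 0.0]
wrist_force: [0.2, 0.4, -2.8]
width: 20.9
finger_force: 40.6
```

>>> servo_tool(deltas=[0, 0, 0.001, 0, 0, 0, 1, 0, 0, 0.002, 0, 0, 0, 1, 0, 0, 0.003, 0, 0, 0, 1, 0, 0, 0.003, 0, 0, 0, 1])

```text
time: 6.18
tool_pos: [604.9, -1.3, 35.0]
tcp_rot: [0.002, -0.0, 1.0, 0.0]
wrist_force: [-2.2, 1.2, 4.5]
width: 21.0
finger_force: 41.5
```

>>> servo_tool(deltas=[-0.005, 0, -0.0005, 0, 0, 0, 1, -0.01, 0, -0.0005, 0, 0, 0, 1, -0.013, 0, -0.0005, 0, 0, 0, 1, -0.013, 0, -0.0005, 0, 0, 0, 1])

```text
time: 6.52
tool_pos: [615.9, -1.6, 34.9]
tcp_rot: [0.002, -0.0, 1.0, -0.0]
wrist_force: [-3.5, 1.0, 5.4]
width: 20.7
finger_force: 41.7
```

>>> servo_tool(deltas=[-0.003, 0, 0, 0, 0, 0, 1, -0.003, 0, 0, 0, 0, 0, 1, -0.003, 0, 0, 0, 0, 0, 1])

```text
time: 6.77
tool_pos: [617.5, -1.6, 34.9]
tcp_rot: [0.001, -0.0, 1.0, -0.0]
wrist_force: [-4.2, 0.8, 7.3]
width: 21.1
finger_force: 41.9
```

>>> servo_tool(deltas=[-0.003, 0, 0, 0, 0, 0, 1, -0.003, 0, 0, 0, 0, 0, 1, -0.003, 0, 0, 0, 0, 0, 1])

```text
time: 7.02
tool_pos: [617.5, -1.6, 34.9]
tcp_rot: [-0.001, -0.0, 1.0, -0.0]
wrist_force: [-10.9, 0.3, 12.3]
width: 21.0
finger_force: 42.6
```

>>> servo_tool(deltas=[0, 0.003, 0, 0, 0, 0, 1, 0, 0.003, 0, 0, 0, 0, 1, 0, 0.003, 0, 0, 0, 0, 1])

```text
time: 7.27
tool_pos: [617.5, -1.5, 34.9]
tcp_rot: [-0.001, 0.0, 1.0, -0.003]
wrist_force: [-10.1, -6.8, 12.4]
width: 21.0
finger_force: 42.6
```

>>> servo_tool(deltas=[0.001, 0.002, -0.0008, 0, 0, 0, 1, 0.001, 0.004, -0.0008, 0, 0, 0, 1, 0.001, 0.004, -0.0008, 0, 0, 0, 1, 0.001, 0.004, -0.0008, 0, 0, 0, 1])

```text
time: 7.6
tool_pos: [617.5, 1.5, 35.0]
tcp_rot: [-0.0, 0.0, 1.0, -0.003]
wrist_force: [-8.0, -6.1, 4.8]
width: 21.4
finger_force: 41.7
```

>>> servo_tool(deltas=[0, 0.002, 0, 0, 0, 0, 1, 0, 0.002, 0, 0, 0, 0, 1, 0, 0.002, 0, 0, 0, 0, 1])

```text
time: 7.85
tool_pos: [617.6, 1.7, 35.1]
tcp_rot: [-0.0, 0.001, 1.0, -0.004]
wrist_force: [-7.6, -10.5, 6.1]
width: 21.3
finger_force: 41.8
```

>>> servo_tool(deltas=[0, 0.001, 0, 0, 0, 0, 1, 0, 0.001, 0, 0, 0, 0, 1, 0, 0.001, 0, 0, 0, 0, 1])

```text
time: 8.1
tool_pos: [617.6, 1.8, 35.2]
tcp_rot: [-0.0, 0.001, 1.0, -0.005]
wrist_force: [-7.6, -13.0, 6.2]
width: 21.4
finger_force: 41.8
```

```bash
python3 -c "
from h import *
s=get_state();print(s['tool_pos'],s['tcp_rot'],s['wrist_force'],s['moment'])
c=snap('wrist','w4');i=cv2.imread('pics/w4.png')[60:330,170:460];cv2.imwrite('pics/z4.png',cv2.resize(i,None,fx=2,fy=2,interpolation=cv2.INTER_CUBIC))
"
```

```text
[617.58819662   1.75880272  35.18644089] [-3.18754322e-04  8.33951017e-04  9.99988353e-01 -4.74313330e-03] [ -7.62462181 -13.03285813   6.23840292] [-2.57919738  1.47207054  0.23063024]
```

View pics/z4.png

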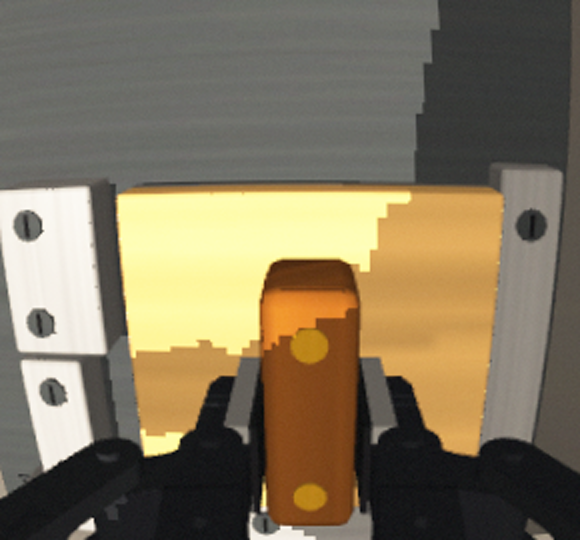

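The block is seated: flush along the left fence at about (497,190–450) in the crop, with contact forces on both fences. I release now, opening only partly, and rise.

>>> servo_tool(deltas=[0.0005, -0.001, -0.0003, 0, 0, 0, 1, 0.0005, -0.001, -0.0003, 0, 0, 0, 0.5, 0.0005, -0.001, -0.0003, 0, 0, 0, 0.5, 0.0005, -0.001, -0.0003, 0, 0, 0, 0.5, 0.0005, -0.001, -0.0003, 0, 0, 0, 0.5, 0.0005, -0.001, -0.0003, 0, 0, 0, 0.5, 0.0005, -0.001, -0.0003, 0, 0, 0, 0.5])

```text
time: 8.73
tool_pos: [618.9, 6.1, 35.3]
tcp_rot: [0.002, -0.001, 1.0, 0.0]
wrist_force: [0.3, 0.4, 0.5]
width: 42.6
finger_force: 0.0
```

>>> servo_tool(deltas=[0, 0, -0.03, 0, 0, 0, 0.5, 0, 0, -0.08, 0, 0, 0, 0.5, 0, 0, -0.13, 0, 0, 0, 0.5, 0, 0, -0.16, 0, 0, 0, 0.5, 0, 0, -0.16, 0, 0, 0, 0.5, 0, 0, -0.16, 0, 0, 0, 0.5])

```text
time: 9.23
tool_pos: [619.7, 5.8, 165.3]
tcp_rot: [0.004, -0.0, 1.0, -0.0]
wrist_force: [-0.8, -0.3, -0.0]
width: 42.8
finger_force: 0.0
```

```bash
python3 -c "
from h import *
c=snap('wrist','w5');i=cv2.imread('pics/w5.png')
cv2.imwrite('pics/z5.png',i)
go(511,317,170,0)
"
```

```text
[ 0.1339  0.389  -0.0086] [0.0004 0.0045 0.0011] rows 7.893211671386675 0.02917858532263575
```

View pics/z5.png

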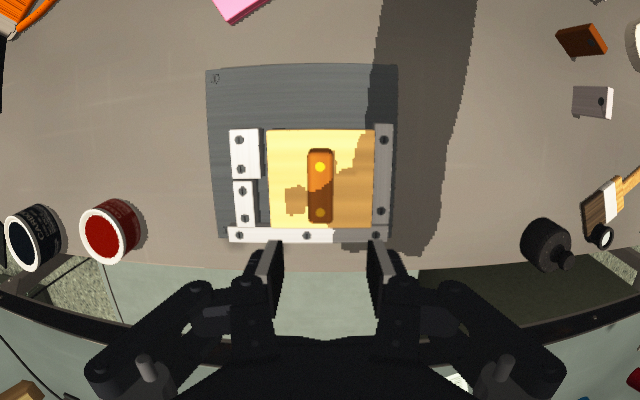

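The view from above shows the block in the corner, flush at the far fence (row ~228) and the left fence (column ~375). The slot beside the thin stop is at about (256–268, 180–226). The spacer is the grey piece at (592,102).

```bash
python3 -c "
from h import *
c=load('w5');g=lambda u,v,z:px(c,u,v,z,True)
print('block',[g(*p,26) for p in[(267,129),(375,129),(373.5,228),(271,228)]])
print('bed near',g(206,68,8),g(397,65,8))
print('thin',g(233,181,26),g(253,181,26),g(256,227,26),'thick',g(229,130,26),g(258,129,26))
go(519,317,170,0)"
```

```text
block [array([566.8, -47.1,  26. ]), array([566.9,  51.8,  26. ]), array([664.3,  54.4,  26. ]), array([664.4, -47.7,  26. ])]
bed near [ 503.2 -112.3    8. ] [504.3  75.5   8. ]
thin [615.8 -82.9  26. ] [616.  -62.7  26. ] [663.5 -63.1  26. ] thick [566.4 -83.7  26. ] [566.5 -55.5  26. ]
[ 0.1239  0.3889 -0.0085] [0.0004 0.0045 0.0011] rows 7.8327244812354895 0.02917858532263575
```

>>> servo_tool(deltas=[0.134, 0.389, -0.009, 0, 0, 0, 0.2, 0.134, 0.389, -0.009, 0, 0, 0, 0.2, 0.134, 0.389, -0.009, 0, 0, 0, 0.2, 0.134, 0.389, -0.009, 0, 0, 0, 0.2, 0.134, 0.389, -0.009, 0, 0, 0, 0.2, 0.134, 0.389, -0.009, 0, 0, 0, 0.2, 0.134, 0.389, -0.009, 0, 0, 0, 0.2, 0.134, 0.389, -0.009, 0, 0, 0, 0.2, 0.134, 0.389, -0.009, 0, 0, 0, 0.2, 0.134, 0.389, -0.009, 0, 0, 0, 0.2])

```text
time: 10.12
tool_pos: [508.7, 318.3, 168.2]
tcp_rot: [-0.0, -0.002, 1.0, -0.001]
wrist_force: [0.1, 0.3, -1.0]
width: 68.1
finger_force: 0.0
```

```bash
python3 -c "
from h import *
c=snap('wrist','w6');print(get_state()['tool_pos'])
i=c['img'].astype(int)
# predicted top-face pixels: invert numerically
f=200/np.tan(np.radians(c['fovy'])/2);M=R.from_rotvec(np.ravel(c['rvec'])).as_matrix()
def proj(P):
    q=M@np.array(P)+np.ravel(c['tvec']);t=np.arctan2(np.hypot(q[0],q[1]),q[2]);k=f*t/np.hypot(q[0],q[1]);return c['cx']+k*q[0],c['cy']+k*q[1]
for z in(0,62): print([np.round(proj([511+a,317+b,z])) for a in(-18,18) for b in(-6,6)])
u,v=map(int,proj([511,317,62]));print(u,v)
crop=i[v-70:v+80,max(0,u-60):u+60]
cv2.imwrite('pics/z6.png',cv2.resize(crop[:,:,::-1].astype(np.uint8),None,fx=4,fy=4,interpolation=cv2.INTER_CUBIC));print(crop.shape,v-70,max(0,u-60))
"
```

```text
[509.53192438 316.92007432 168.39470783]
[array([318., 164.]), array([330., 164.]), array([318., 197.]), array([329., 197.])]
[array([316., 177.]), array([331., 177.]), array([316., 218.]), array([330., 218.])]
323 198
(150, 120, 3) 128 263
```

View pics/z6.png

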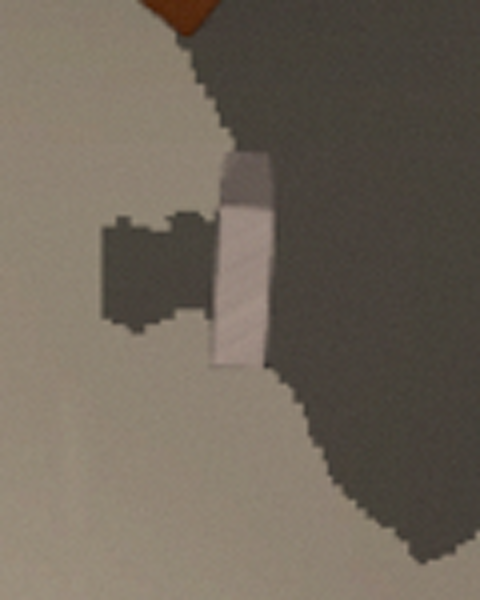

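The close-up shows the spacer upright, with its top face at crop corners (220,206), (273,206), (265,367) and (211,366), turned slightly. That was my tenth and last picture, so I use numbers from here on.

```bash
python3 -c "
from h import *
c=load('w6')
B=np.array([px(c,263+(a+.5)/4-.5,128+(b+.5)/4-.5,62,True) for a,b in[(220,206),(273,206),(265,367),(211,366)]]);print(B,B.mean(0))
e=B[3]-B[0]+B[2]-B[1];y=np.arctan2(e[1],e[0]);print(y)
m=B.mean(0);go(m[0],m[1],28,y)"
```

```text
[[494.6 312.3  62. ]
 [494.5 323.3  62. ]
 [530.1 321.9  62. ]
 [529.9 310.3  62. ]] [512.275 316.95   62.   ]
-0.047918156537916604
[-0.0034  0.0003  0.1755] [-0.002   0.0001  0.064 ] rows 3.367422206064847 0.40274326367763674
```

>>> servo_tool(deltas=[-0.0034, 0, 0.04, -0.002, 0, 0.064, 0.2, -0.0034, 0, 0.08, -0.002, 0, 0.064, 0.2, -0.0034, 0, 0.12, -0.002, 0, 0.064, 0.2, -0.0034, 0, 0.155, -0.002, 0, 0.064, 0.2, -0.0034, 0, 0.175, -0.002, 0, 0.064, 0.2, -0.0034, 0, 0.175, -0.002, 0, 0.064, 0.2, -0.0034, 0, 0.175, -0.002, 0, 0.064, 0.2])

```text
time: 10.75
tool_pos: [513.4, 314.8, 28.9]
tcp_rot: [-0.0, 0.026, 1.0, 0.0]
wrist_force: [1.3, -0.7, 0.2]
width: 68.3
finger_force: 0.0
```

>>> servo_tool(deltas=[0, 0, 0, 0, 0, 0, 0.5, 0, 0, 0, 0, 0, 0, 0.7, 0, 0, 0, 0, 0, 0, 1, 0, 0, 0, 0, 0, 0, 1, 0, 0, 0, 0, 0, 0, 1, 0, 0, 0, 0, 0, 0, 1, 0, 0, 0, 0, 0, 0, 1, 0, 0, 0, 0, 0, 0, 1], newtons=30)

```text
time: 11.42
tool_pos: [514.8, 317.3, 31.4]
tcp_rot: [0.002, 0.025, 1.0, 0.001]
wrist_force: [-0.4, 0.2, 6.2]
width: 11.4
finger_force: 31.6
```

```bash
python3 -c "
from h import *
go(512,317,28.5,-.048);go(512,317,120,-.048)"
```

```text
[ 0.0034 -0.0005  0.0036] [ 0.0034  0.0057 -0.002 ] rows 0.09580191804101854 0.04348521887723356
[ 0.0029 -0.0002 -0.1108] [ 0.0034  0.0057 -0.002 ] rows 2.1261766080862086 0.04348521887723356
```

>>> servo_tool(deltas=[0, 0, -0.03, 0, 0, 0, 1, 0, 0, -0.07, 0, 0, 0, 1, 0, 0, -0.11, 0, 0, 0, 1, 0, 0, -0.11, 0, 0, 0, 1, 0, 0, -0.11, 0, 0, 0, 1])

```text
time: 11.83
tool_pos: [515.2, 317.6, 120.4]
tcp_rot: [0.003, 0.025, 1.0, 0.002]
wrist_force: [-0.7, 0.7, -1.1]
width: 11.6
finger_force: 30.8
```

```bash
python3 -c "
from h import *
go(642,-55,120,0)"
```

```text
[-1.813e-01 -4.573e-01 -1.000e-04] [ 0.005   0.0086 -0.063 ] rows 9.437672810729996 0.4005568311682291
```

>>> servo_tool(deltas=[-0.181, -0.457, 0, 0.005, 0.008, -0.063, 1, -0.181, -0.457, 0, 0.005, 0.008, -0.063, 1, -0.181, -0.457, 0, 0.005, 0.008, -0.063, 1, -0.181, -0.457, 0, 0.005, 0.008, -0.063, 1, -0.181, -0.457, 0, 0.005, 0.008, -0.063, 1, -0.181, -0.457, 0, 0.005, 0.008, -0.063, 1, -0.181, -0.457, 0, 0.005, 0.008, -0.063, 1, -0.181, -0.457, 0, 0.005, 0.008, -0.063, 1, -0.181, -0.457, 0, 0.005, 0.008, -0.063, 1, -0.181, -0.457, 0, 0.005, 0.008, -0.063, 1])

```text
time: 12.67
tool_pos: [640.5, -60.7, 116.1]
tcp_rot: [-0.002, 0.002, 1.0, -0.002]
wrist_force: [0.5, -0.6, -0.3]
width: 11.2
finger_force: 30.6
```

>>> servo_tool(deltas=[0, 0, 0, 0, 0, 0, 1, 0, 0, 0, 0, 0, 0, 1, 0, 0, 0, 0, 0, 0, 1])

```text
time: 12.92
tool_pos: [638.9, -54.5, 116.6]
tcp_rot: [-0.003, -0.0, 1.0, -0.0]
wrist_force: [0.1, 0.4, -1.2]
width: 11.6
finger_force: 30.7
```

```bash
python3 -c "
from h import *
go(642,-55,62,0)
c=load('w6');s=get_state();print(s['tool_pos'],s['tcp_rot'])
c=snap('wrist','w7');i=c['img'].astype(int)
f=200/np.tan(np.radians(c['fovy'])/2);M=R.from_rotvec(np.ravel(c['rvec'])).as_matrix()
def proj(P):
    q=M@np.array(P)+np.ravel(c['tvec']);t=np.arctan2(np.hypot(q[0],q[1]),q[2]);k=f*t/np.hypot(q[0],q[1]);return c['cx']+k*q[0],c['cy']+k*q[1]
for P in[(622,-61,88),(622,-49,88),(622,-61,150),(622,-49,150),(616,-63,26),(616,-47.5,26),(567,-47.5,26)]:print(P,np.round(proj(P),1))
for v in range(170,300,10):print(v,[''.join('%3d'%(i[v,u].mean()//10) for u in range(276,372,4))])
"
```

```text
[-0.0043 -0.0005  0.0682] [-0.0009 -0.0082  0.0004] rows 1.3105692683922439 0.051840019072818634
[638.89268761 -54.53848823 116.56037788] [-3.21539160e-03 -1.45827387e-04  9.99994754e-01 -3.63016392e-04]
(622, -61, 88) [313.3 205.7]
(622, -49, 88) [333.8 205.7]
(622, -61, 150) [307.7 253.7]
(622, -49, 150) [337.8 253.7]
(616, -63, 26) [313.7 173.5]
(616, -47.5, 26) [333.7 173.5]
(567, -47.5, 26) [334.  109.7]
170 [' 10 10 10 20 22 21 21 20 20 15 14 16 10 10 10 21 21 21 21 21 21 13 13 13']
180 [' 10 10 10 23 24 24 23 24 24 19  7 10 10  5  9 21 21 21 14 14 14 14 14 14']
190 [' 11 11 11 21 24 20  8 18 24 20  7 10  8  5  6 13 13 13 13 13 13 13 13 13']
200 [' 10  5  5 20 24 24 13 13 13 11  9  8  8  8  9 14 14 15 14 15 14 15 15 15']
210 [' 10  5  5  7 13 13 13 13 13 11 11  9  9  9  9 13 14 14 15 15 15 14 15 15']
220 [' 10 10  5  5 13  5  3  5 13 12  9  9  9  9  9 10 14 14 14 14 14 14 14 14']
230 [' 11 10 10 10 13 13 13 13 13  9  9  9  9 10  9  9 14 14 14 14 13 13 13 13']
240 [' 14 23 23 10  8  9 11  8  9  9  9  9  9 10  9  9  5  8  9 13 13 13 13 13']
250 [' 12 12 12  2  1  1  9  8  7 13 14 14 14 14 14 14  2  9  9  6  2  2  6  7']
260 [' 15 15  2  2  1  8  8  9  3 13 14 14 15 14 14 14  1  9  9  9  2  2  2  5']
270 [' 15  4  1  1  1  9  9  9  1 13 14 14 14 14 14 14  1  7  8  8  5  2  1  2']
280 ['  1  2  2  1  2  1  2  8  2 12 14 14 14 14 14 14  2 10  2  1  2  2  2  2']
290 ['  1  2  2  1  2  2  2  1  2 12 14 14 15 15 15 14  2  2  2  1  2  2  2  2']
```

```bash
python3 -c "
from h import *
c=load('w7');i=c['img'].mean(2)
for v in(180,184,210,230,255,265):print(v,[int(x) for x in i[v,304:344]])
print([int(x) for x in i[190:256,325]])
for z in(146,148):print([px(c,u,255,z,True) for u in(310.5,339.5)])
"
```

```text
180 [249, 249, 248, 248, 246, 247, 248, 241, 191, 70, 59, 55, 79, 108, 107, 107, 108, 108, 109, 107, 107, 107, 109, 93, 51, 52, 53, 53, 93, 162, 211, 218, 219, 218, 217, 210, 210, 208, 210, 210]
184 [115, 218, 248, 248, 245, 247, 247, 241, 194, 65, 54, 54, 81, 109, 108, 108, 108, 107, 107, 106, 108, 107, 105, 92, 52, 53, 54, 52, 70, 97, 133, 139, 141, 142, 143, 142, 141, 142, 144, 144]
210 [139, 138, 134, 137, 134, 133, 135, 132, 119, 77, 107, 112, 113, 110, 109, 96, 96, 97, 97, 98, 98, 100, 98, 99, 99, 98, 99, 99, 99, 98, 97, 101, 136, 150, 148, 149, 147, 147, 148, 147]
230 [130, 135, 133, 129, 133, 118, 112, 105, 93, 96, 97, 97, 98, 98, 96, 98, 96, 98, 97, 96, 97, 97, 97, 98, 100, 102, 98, 99, 97, 96, 95, 100, 95, 102, 124, 142, 141, 141, 140, 140]
255 [89, 91, 92, 90, 50, 23, 70, 120, 136, 141, 149, 147, 147, 145, 147, 147, 146, 148, 148, 146, 145, 146, 147, 147, 151, 150, 148, 152, 149, 149, 151, 148, 143, 141, 129, 102, 16, 29, 74, 92]
265 [92, 89, 87, 41, 25, 16, 38, 81, 133, 143, 147, 152, 151, 147, 148, 146, 148, 148, 145, 144, 145, 149, 148, 149, 149, 145, 144, 142, 142, 145, 146, 146, 143, 138, 112, 53, 20, 19, 26, 67]
[88, 53, 54, 52, 51, 51, 52, 50, 52, 61, 84, 99, 98, 97, 99, 99, 97, 98, 99, 98, 100, 98, 95, 98, 98, 98, 99, 96, 100, 95, 98, 97, 99, 97, 98, 97, 96, 99, 99, 98, 97, 99, 98, 99, 98, 97, 98, 96, 97, 98, 96, 96, 98, 96, 108, 126, 145, 147, 149, 147, 147, 147, 150, 148, 147, 146]
[array([624.6, -60.1, 146. ]), array([624.6, -48.1, 146. ])]
[array([623.6, -60. , 148. ]), array([623.6, -48.2, 148. ])]
```

>>> servo_tool(deltas=[-0.004, -0.001, 0.03, -0.001, -0.008, 0, 1, -0.004, -0.001, 0.05, -0.001, -0.008, 0, 1, -0.004, -0.001, 0.064, -0.001, -0.008, 0, 1, -0.004, -0.001, 0.066, -0.001, -0.008, 0, 1, -0.004, -0.001, 0.066, -0.001, -0.008, 0, 1])

```text
time: 13.38
tool_pos: [642.3, -55.2, 64.4]
tcp_rot: [0.0, -0.001, 1.0, -0.0]
wrist_force: [-0.9, 0.2, 0.5]
width: 11.6
finger_force: 30.8
```

>>> servo_tool(deltas=[0, 0, 0, 0, 0, 0, 1, 0, 0, 0, 0, 0, 0, 1])

```text
time: 13.55
tool_pos: [644.1, -56.3, 66.4]
tcp_rot: [0.002, -0.0, 1.0, -0.001]
wrist_force: [-0.2, 0.2, -0.4]
width: 11.5
finger_force: 30.8
```

```bash
python3 -c "
from h import *
go(642,-55.5,50,0);print(get_state()['tool_pos'])
c=snap('wrist','w8');i=c['img'].mean(2)
for v in(183,255,265):print(v,[int(x) for x in i[v,304:344]])
z=get_state()['tool_pos'][2]+31
for v in(255,265):print([px(c,u,v,z,True) for u in(310.5,339.5)])
"
```

```text
[0.0027 0.001  0.0204] [-0.0019  0.0058  0.0004] rows 0.3958418854403991 0.03856888723472714
[644.11042237 -56.30069661  66.35154624]
183 [240, 239, 237, 236, 238, 240, 231, 186, 91, 63, 56, 51, 74, 102, 100, 100, 101, 98, 101, 99, 99, 101, 100, 102, 100, 101, 100, 101, 99, 98, 99, 99, 88, 87, 133, 198, 211, 213, 213, 211]
255 [88, 87, 88, 91, 49, 21, 68, 117, 134, 142, 145, 146, 144, 142, 144, 144, 145, 144, 144, 142, 144, 146, 143, 143, 145, 146, 148, 146, 148, 146, 147, 146, 141, 136, 122, 98, 18, 31, 72, 88]
265 [90, 88, 84, 40, 22, 16, 35, 80, 132, 139, 145, 146, 147, 149, 146, 145, 144, 144, 144, 144, 145, 148, 147, 147, 146, 144, 140, 142, 139, 141, 141, 141, 140, 133, 107, 51, 17, 17, 30, 66]
[array([628.6, -61.7,  97.4]), array([628.6, -50. ,  97.4])]
[array([633.3, -61.8,  97.4]), array([633.3, -49.9,  97.4])]
```

>>> servo_tool(deltas=[0.0025, 0.001, 0, -0.002, 0.005, 0, 1, 0.0025, 0.001, 0.007, -0.002, 0.005, 0, 1, 0.0025, 0.001, 0.014, -0.002, 0.005, 0, 1, 0.0025, 0.001, 0.021, -0.002, 0.005, 0, 1, 0.0025, 0.001, 0.025, -0.002, 0.005, 0, 1, 0.0025, 0.001, 0.025, -0.002, 0.005, 0, 1])

```text
time: 14.1
tool_pos: [640.3, -55.6, 43.7]
tcp_rot: [-0.002, 0.0, 1.0, 0.0]
wrist_force: [-0.1, -0.6, -1.0]
width: 11.2
finger_force: 30.8
```

Down inside the gap with no side force. I go on down to the bed.

>>> servo_tool(deltas=[0, 0, 0.002, 0, 0, 0, 1, 0, 0, 0.004, 0, 0, 0, 1, 0, 0, 0.005, 0, 0, 0, 1, 0, 0, 0.006, 0, 0, 0, 1, 0, 0, 0.006, 0, 0, 0, 1])

```text
time: 14.52
tool_pos: [641.3, -55.7, 40.3]
tcp_rot: [-0.001, 0.0, 1.0, 0.0]
wrist_force: [0.5, -0.3, -0.3]
width: 11.4
finger_force: 30.8
```

>>> servo_tool(deltas=[0, 0, 0.001, 0, 0, 0, 1, 0, 0, 0.002, 0, 0, 0, 1, 0, 0, 0.002, 0, 0, 0, 1])

```text
time: 14.77
tool_pos: [641.5, -55.7, 39.5]
tcp_rot: [-0.0, 0.0, 1.0, 0.0]
wrist_force: [-1.5, -0.0, 3.9]
width: 11.5
finger_force: 31.3
```

On the bed at the predicted height of 39.4. Release with a small opening and rise.

>>> servo_tool(deltas=[0, 0, -0.0005, 0, 0, 0, 0.65, 0, 0, -0.0005, 0, 0, 0, 0.65, 0, 0, -0.0005, 0, 0, 0, 0.65, 0, 0, -0.0005, 0, 0, 0, 0.65, 0, 0, -0.0005, 0, 0, 0, 0.65, 0, 0, -0.0005, 0, 0, 0, 0.65])

```text
time: 15.27
tool_pos: [641.3, -55.7, 39.1]
tcp_rot: [-0.001, 0.0, 1.0, 0.0]
wrist_force: [-0.0, -1.0, 0.2]
width: 29.8
finger_force: 0.0
```

>>> servo_tool(deltas=[0, 0, -0.03, 0, 0, 0, 0.65, 0, 0, -0.07, 0, 0, 0, 0.65, 0, 0, -0.12, 0, 0, 0, 0.65, 0, 0, -0.15, 0, 0, 0, 0.5, 0, 0, -0.15, 0, 0, 0, 0.5, 0, 0, -0.15, 0, 0, 0, 0.5])

```text
time: 15.77
tool_pos: [642.8, -56.0, 161.1]
tcp_rot: [0.001, 0.0, 1.0, -0.0]
wrist_force: [0.2, 0.1, -0.9]
width: 42.9
finger_force: 0.0
```

```bash
python3 -c "
from h import *
c=snap('wrist','w9');i=c['img'].mean(2);print(get_state()['tool_pos'])
f=200/np.tan(np.radians(c['fovy'])/2);M=R.from_rotvec(np.ravel(c['rvec'])).as_matrix()
def proj(P):
    q=M@np.array(P)+np.ravel(c['tvec']);t=np.arctan2(np.hypot(q[0],q[1]),q[2]);k=f*t/np.hypot(q[0],q[1]);return c['cx']+k*q[0],c['cy']+k*q[1]
for P in[(621,-61,70),(621,-49,70),(657,-55,70),(567,-47.4,26),(567,52.5,26),(664,52.5,26),(664,-47.4,26)]:print(P,np.round(proj(P),1))
u,v=map(int,proj((639,-55,70)))
for w in range(v-40,v+30,5):print(w,[int(x) for x in i[w,u-22:u+23:2]])
print([int(x) for x in i[v-40:v+35,u]])
go(617.5,4,120,0)
u,v=map(int,proj((567,0,26)));print(v,[int(x) for x in i[v-8:v+8,u-15]],[int(x) for x in i[v-8:v+8,u+20]])
u,v=map(int,proj((590,52.5,26)));print(u,[int(x) for x in i[v,u-8:u+8]])
"
```

```text
[641.44972714 -55.76087436 159.20430749]
(621, -61, 70) [318.1 173.7]
(621, -49, 70) [333.6 173.7]
(657, -55, 70) [325.9 217.3]
(567, -47.4, 26) [334.3 103.8]
(567, 52.5, 26) [441.6 108.1]
(664, 52.5, 26) [434.3 207.4]
(664, -47.4, 26) [333.8 207.9]
155 [158, 157, 151, 149, 146, 141, 135, 141, 139, 138, 133, 116, 103, 104, 101, 131, 216, 215, 215, 216, 215, 214, 215]
160 [250, 249, 249, 249, 249, 247, 220, 54, 97, 104, 103, 104, 105, 103, 103, 131, 215, 215, 215, 215, 214, 214, 215]
165 [143, 118, 112, 239, 249, 247, 221, 55, 101, 106, 104, 103, 106, 106, 95, 123, 218, 217, 218, 217, 217, 218, 217]
170 [111, 83, 107, 111, 248, 247, 230, 54, 102, 105, 107, 108, 107, 110, 101, 79, 136, 188, 215, 216, 176, 144, 137]
175 [248, 247, 248, 247, 247, 246, 233, 66, 214, 224, 213, 231, 230, 229, 226, 111, 133, 136, 138, 138, 138, 137, 138]
180 [247, 246, 246, 247, 246, 245, 232, 84, 242, 250, 249, 249, 249, 249, 247, 150, 142, 146, 147, 145, 145, 145, 147]
185 [244, 245, 246, 246, 245, 244, 234, 81, 241, 250, 249, 249, 248, 238, 196, 107, 144, 147, 147, 147, 148, 149, 148]
190 [132, 189, 227, 
[... 812 characters left out ...]
01, 103, 103, 103, 104, 107, 105, 103, 104, 103, 108, 108, 106, 109, 108, 105, 108, 106, 169, 231, 249, 249, 249, 249, 249, 249, 249, 249, 249, 249, 248, 249, 247, 215, 146, 146, 150, 142, 145, 147, 149, 146, 147, 145, 144, 149, 152, 156, 152, 151, 148, 151, 150, 149, 148, 152, 149, 148, 149, 149, 142, 134, 125, 129, 128, 131, 150, 173, 127, 122, 118, 117, 122, 120]
[0.0299 0.0747 0.0491] [ 0.0004 -0.0009 -0.0003] rows 1.8076396391893312 0.00630815982130195
104 [107, 106, 105, 102, 102, 102, 107, 107, 105, 103, 195, 220, 224, 222, 223, 221] [50, 52, 50, 50, 51, 48, 50, 50, 50, 52, 59, 92, 148, 150, 149, 148]
440 [138, 134, 136, 134, 134, 135, 137, 121, 130, 124, 130, 131, 129, 131, 131, 132]
```

The spacer stands where intended: its top face at columns 318–333 and rows 174–217 matches the prediction. Next I move over the bar.

>>> servo_tool(deltas=[0.03, 0.0725, 0.03, 0, 0, 0, 0.5, 0.03, 0.0725, 0.049, 0, 0, 0, 0.5, 0.03, 0.0725, 0.049, 0, 0, 0, 0.5, 0.03, 0.0725, 0.049, 0, 0, 0, 0.5, 0.03, 0.0725, 0.049, 0, 0, 0, 0.5, 0.03, 0.0725, 0.049, 0, 0, 0, 0.5])

```text
time: 16.32
tool_pos: [618.2, 1.5, 120.1]
tcp_rot: [-0.0, 0.0, 1.0, 0.0]
wrist_force: [-0.1, -0.6, 0.4]
width: 42.5
finger_force: 0.0
```

```bash
python3 -c "
from h import *
print(get_state()['tool_pos']);go(617.5,2,37,0)
"
```

```text
[618.15273809   1.47396576 120.06219753]
[0.0008 0.0006 0.1038] [ 0.0001 -0.0007 -0.0013] rows 1.9920006680851483 0.00908686688184532
```

>>> servo_tool(deltas=[0, 0.0006, 0.03, 0, 0, 0, 0.5, 0, 0.0006, 0.06, 0, 0, 0, 0.5, 0, 0.0006, 0.085, 0, 0, 0, 0.5, 0, 0.0006, 0.1, 0, 0, 0, 0.5, 0, 0.0006, 0.103, 0, 0, 0, 0.5, 0, 0.0006, 0.103, 0, 0, 0, 0.5, 0, 0.0006, 0.103, 0, 0, 0, 0.5])

```text
time: 16.9
tool_pos: [618.4, 2.3, 38.7]
tcp_rot: [0.0, 0.0, 1.0, 0.0]
wrist_force: [0.6, -0.3, 0.4]
width: 42.5
finger_force: 0.0
```

```bash
python3 -c "
from h import *
print(get_state()['tool_pos']);go(617.5,2,36.5,0)
"
```

```text
[618.40285896   2.3187168   38.67987636]
[ 0.0011 -0.0004  0.0027] [ 0.0003  0.0007 -0.0009] rows 0.057095474191843375 0.007400511307920234
```

>>> servo_tool(deltas=[0, -0.0003, 0.002, 0, 0, 0, 0.5, 0, -0.0003, 0.0038, 0, 0, 0, 0.5, 0, -0.0003, 0.0038, 0, 0, 0, 0.5, 0, -0.0003, 0.0038, 0, 0, 0, 0.7, 0, -0.0003, 0.0038, 0, 0, 0, 1, 0, -0.0003, 0.0038, 0, 0, 0, 1, 0, -0.0003, 0.0038, 0, 0, 0, 1, 0, -0.0003, 0.0038, 0, 0, 0, 1, 0, -0.0003, 0.0038, 0, 0, 0, 1], newtons=40)

```text
time: 17.65
tool_pos: [617.7, 1.8, 35.2]
tcp_rot: [-0.0, 0.0, 1.0, -0.0]
wrist_force: [-1.0, -4.3, 5.2]
width: 21.2
finger_force: 41.1
```

>>> servo_tool(deltas=[-0.002, 0, 0, 0, 0, 0, 1, -0.004, 0, 0, 0, 0, 0, 1, -0.005, 0, 0, 0, 0, 0, 1, -0.005, 0, 0, 0, 0, 0, 1, -0.005, 0, 0, 0, 0, 0, 1])

```text
time: 18.07
tool_pos: [617.6, 1.8, 35.1]
tcp_rot: [-0.004, 0.0, 1.0, -0.001]
wrist_force: [-12.6, -4.8, 15.9]
width: 21.1
finger_force: 42.5
```

>>> servo_tool(deltas=[-0.002, 0, 0, 0, 0, 0, 1, -0.002, 0, 0, 0, 0, 0, 1, -0.002, 0, 0, 0, 0, 0, 1, -0.002, 0, 0, 0, 0, 0, 1, -0.002, 0, 0, 0, 0, 0, 1])

```text
time: 18.48
tool_pos: [617.7, 1.8, 35.1]
tcp_rot: [-0.005, 0.0, 1.0, -0.001]
wrist_force: [-15.7, -5.2, 20.6]
width: 21.2
finger_force: 43.0
```

```bash
python3 -c "
from h import *
c=snap('wrist','w10');s=get_state();print(s['tool_pos'],s['tcp_rot'],s['wrist_force'],s['moment'])
a=load('w4');print(a['tvec'].ravel(),c['tvec'].ravel());i=c['img'].mean(2);j=a['img'].mean(2)
# block-edge & fence columns/rows, compared with the seated picture
print([int(x) for x in i[145:165,260]]);print([int(x) for x in j[145:165,260]])
print([int(x) for x in i[145:165,390]]);print([int(x) for x in j[145:165,390]])
print([int(x) for x in i[175,405:445]]);print([int(x) for x in j[175,405:445]])
"
```

```text
[617.66714389   1.79832011  35.16370984] [-5.19674002e-03  3.19168761e-04  9.99986140e-01 -7.81658971e-04] [-16.28404654  -4.6543824   19.55379474] [-0.89840324  3.03587668  0.16856658]
[  -3.10850347 -572.35654745   13.72965719] [  -2.80962471 -573.80245848   19.53994845]
[106, 110, 107, 107, 106, 111, 113, 80, 106, 117, 116, 149, 213, 220, 227, 228, 228, 226, 227, 227]
[108, 108, 107, 109, 108, 106, 55, 82, 101, 113, 127, 168, 218, 223, 227, 228, 227, 226, 227, 227]
[57, 54, 51, 57, 56, 55, 56, 72, 97, 109, 117, 132, 155, 157, 159, 157, 159, 157, 157, 156]
[52, 58, 57, 56, 56, 57, 56, 76, 98, 109, 114, 129, 154, 157, 159, 158, 158, 156, 154, 155]
[162, 161, 164, 162, 162, 163, 164, 163, 162, 163, 162, 161, 164, 160, 147, 134, 138, 134, 135, 136, 141, 141, 100, 55, 52, 51, 52, 53, 51, 27, 22, 38, 52, 52, 54, 49, 70, 106, 134, 134]
[163, 161, 161, 163, 161, 163, 162, 161, 162, 161, 162, 161, 161, 160, 157, 141, 115, 136, 132, 134, 135, 139, 130, 94, 49, 51, 51, 53, 50, 45, 22, 22, 45, 53, 52, 53, 50, 81, 124, 134]
```

Block and tool are in the same place as when seated, with 16 N toward the far fence and well clear of the limits. Handing in while still holding it pressed.

```bash
python3 -c "
from workcell import *
print(job_done())"
```

```text
the job is handed in; nothing more can be done
None
```

I handed in at 18.5 s, with the block flush in the corner, the spacer upright beside the thin stop, and the gripper still pressing the block on the far fence with about 16 N (wrist force); no verdict came back.

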